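# Check a fired test tile and hold it up to the camera

### The job

Pick up the infrared thermometer from its cork mat and aim it at the middle of the tall test tile's front from about 10 cm away, steadily for a second, while the tile still stands on the dark wooden board; then lay the thermometer flat on the cork mat again and let go of it. Then pick up the tall tile and present it to the inspection camera: the middle of its front 16 cm straight in front of the lens, the front square to the tilted lens and looking into it, right way up, and finish while still holding it there, motionless. Leave the other pieces on the board and the spatula where they are and do not touch the camera or its stand.

Things in the scene. Friction and masses are not known exactly. Their poses are not given: they have to be found in the camera images.
- tile_mid (a point): Tall test tile, grey fired clay, L-shaped from the side, the tallest piece on the board. Point: centre of its upright slab, 45 mm above the underside. x out of the front, y along the width, z up. Slab 10 (x) by 50 (y) by 90 (z) mm; a foot 10 mm thick, full width, sticks out 40 mm behind it at the bottom. Front: three shallow raised bars, no foot. 125 g. Side edges (50 mm apart) are free to grip.
- tile_face (a point): Middle of the tall tile's front: on the front surface, 55 mm above the underside (5 mm in front of and 10 mm above tile_mid), 67 mm above the table while the tile stands on the board. Same axes as tile_mid: x points out of the front.
- thermo_mid (a point): Infrared thermometer, grey plastic bar with a round black nose and a display on top, lying flat on the cork mat. Point: half-way up, 20 mm above its underside. x along the bar to the nose, z up. Bar 36 mm wide (y), 40 mm high (z), from x = -75 to +55 mm; the nose (30 mm across) reaches x = +85 mm. 140 g.
- thermo_nose (a point): Tip of the thermometer's nose, 85 mm along +x from thermo_mid, at the same height. The thermometer looks along +x of this frame.
- mat: Cork mat fixed to the table, 220 mm (x) by 130 mm (y), 8 mm thick; origin at the centre of its underside, on the table. The thermometer starts on it, lying along its x, nose toward +x.
- board: Fixed dark wooden board that the fired pieces stand on, 400 mm (x) by 180 mm (y), 12 mm thick; origin at the centre of its underside, on the table. The pieces stand in a row along its x, about 110 mm apart and in any order, with the tiles' fronts looking roughly along its +y.
- lens (a point): Centre of the front of the black inspection camera's lens (lens 56 mm across, camera 110 mm wide). Axes: x is the direction in which the camera looks (30 degrees below level), y is level, z is the camera's own up. The lens stands at a height of about 0.27 to 0.33 m, different each time, and stays there.
- focus (a point): The point in the air 160 mm straight in front of the lens (along the lens's +x) where the middle of the tile's front must be held. Same axes as lens.
- camera_stand: Fixed stand of the camera: round foot 130 mm across with an upright column 22 mm across and 384 mm high, origin at the centre of the foot's underside. The camera is carried on the column, and is not to be touched.
- short_tile: Other tile on the board, same L shape and width but 50 mm high (bystander); origin at the underside of its slab, x out of the front.
- test_cup: Small plain fired cup on the board, 52 mm across, 55 mm high (bystander); origin at the centre of its underside.
- modelling_knife: Wooden-handled spatula, 160 mm long, lying on the table between the board and the camera stand (bystander).

How it is judged (in metres and radians):
On the way, in this order (a step that is already met when the one before it is completed fails the run):
1. the held thermometer is aimed steadily, for 0.8 s, at the middle of the tall tile's front (within 18 mm) from 5 to 16 cm, the tile not yet disturbed (x of tile_face in the frame of thermo_nose between 0.05 and 0.16 m and y of tile_face in the frame of thermo_nose between -0.018 and 0.018 m and z of tile_face in the frame of thermo_nose between -0.018 and 0.018 m and x of thermo_nose in the frame of tile_face above 0.04 m and linear speed of thermo below 0.03 m/s and distance of tile_mid from where it was at the start of the episode below 0.015 m and contact force between the fingers and thermo above 0.5 N), for 0.8 s.
2. the thermometer lies flat on the cork mat again, let go, before the tile is taken (x of thermo_mid in the frame of mat between -0.075 and 0.075 m and y of thermo_mid in the frame of mat between -0.05 and 0.05 m and z of thermo_mid in the frame of mat between 0.022 and 0.034 m and angle between thermo_mid's own z axis and vertical below 0.15 rad and contact force between each of the arm, the fingers and thermo below 0.1 N and linear speed of thermo below 0.02 m/s and distance of tile_mid from where it was at the start of the episode below 0.015 m), for 0.2 s.
At the end, for the whole second after the job is handed in: The tall tile is held at rest by the fingers alone: middle of its front within 30 mm of the point 160 mm straight in front of the lens, front looking into the lens and square to it, and width level, within 13 degrees, right way up; the thermometer lies flat on the cork mat (distance between tile_face and focus below 0.03 m and angle between the x axis of tile_face and the x axis of lens, either way round below 0.23 rad and angle between the y axis of tile_face and the y axis of lens, either way round below 0.23 rad and angle between tile_mid's own z axis and vertical below 1 rad and x of lens in the frame of tile_face between 0.1 and 0.2 m and contact force between the fingers and tile above 1 N and contact force between camera_stand and tile below 0.1 N and linear speed of each of tile, thermo below 0.02 m/s and angular speed of tile below 0.2 rad/s and x of thermo_mid in the frame of mat between -0.075 and 0.075 m and y of thermo_mid in the frame of mat between -0.05 and 0.05 m and z of thermo_mid in the frame of mat between 0.022 and 0.034 m and angle between thermo_mid's own z axis and vertical below 0.15 rad); the arm keeps its last pose, push and grip.
It fails at once if another piece on the board, or the spatula, is moved over 3 cm or tipped (distance of any of short_tile, test_cup, modelling_knife from where it was at the start of the episode above 0.03 m or angle between any of short_tile, test_cup's own z axis and vertical above 0.4 rad).
It fails at once if the camera or its stand is touched (contact force between camera_stand and anything else above 1 N).
It also fails if it takes over 64 s, if anything falls off the work surface, if the arm or the gripper's body presses on something with over 40 N, if the wrist force passes 120 N, or if a joint passes its speed limit or range.

### The arm

A 6-joint arm with a two-finger parallel gripper is mounted at the origin on the work surface. World frame = base frame: x ahead of the robot, y to its left, z up, the work surface at z = 0. Lengths are in mm, angles in degrees, forces in N, time in s.
With the tool pointing down it reaches from about 350 to 850 mm from the base axis. Payload 8.1 kg.
Tool frame: the origin (TCP) lies at the centre of the arm's flange, where the gripper is bolted on; the fingertips stand 173 mm ahead of it and the grasp point (between the pads) lies 155 mm ahead of it; z points along the fingers, y is the line along which they close (so a half turn about z gives the same grasp; the last joint's range is limited). The gripper opens to 85 mm and grips with 20 to 120 N. Pads are 22 mm wide; open, the fingers measure 114 mm over their backs; the gripper's body (76 mm by 85 mm) begins 54 mm behind the grasp point. The pads swing forward as they close: fully open they stand 13 mm farther back than shut.
Start: joints at [-72.559, 7.471, 85.268, -0, 87.261, -4.893], TCP at [228.022, -554.989, 404.692] pointing down, gripper open.
Joint ranges: [-169.43, 169.43], [-51.17, 129.36], [1.28, 143.12], [-76.62, 256.62], [0, 156.53], [-152.29, 152.29]. Speed limits (degrees/s): [136.94, 136.94, 159.86, 180, 180, 180].

### API

Orientations are given as [roll, pitch, yaw] about the fixed x, y, z axes, in that order (R = Rz(yaw) Ry(pitch) Rx(roll)).
In Python, from bench import * gives the robot as it stands.
- The arm moves only by the shell command python3 -m jog 'ROWS' [FORCE]. ROWS is text: rows parted by semicolons, each of 7 numbers parted by spaces: the shift along the tool's x, y, z scaled (see below), then the turn, a rotation vector about the tool's x, y, z scaled (see below), then the closure, from -1 (fully open) to 1 (shut). In form: tx ty tz wx wy wz hand; .... A call has 1 to 5 rows; each row shifts and turns the commanded pose from where the row before left it, along the tool's axes as they then stand; what a row does not reach is not made up. The controller multiplies each number of a shift by 0.1 m and each number of a turn by 60 degrees. A row lasts 1/8 s, in which the tool goes at most 62.5 mm and 10.7 degrees, less where a joint would pass 70% of its speed; a pose out of reach is approached as far as the arm can. A call with a number of a shift or a turn outside -1 to 1 is refused whole. A call with a gripper value outside its range is refused whole. The fingers move at their own pace and stop on an object; FORCE is the grip in N (left out, the last holds). Time passes only in rows, so rows that do not move let the fingers close. It gives the time, the measured TCP pose, the force, the opening and the grip force at its end, in the units of the state.
- sense(): the state, without advancing time (a new reading comes with each control period).
- snapshot(name): name is "scene" or "top" or "wrist"; returns a dict with "img" (384x512x3 uint8, red, green, blue), "fx", "fy", "cx", "cy" (pixels), "extrinsics" (4x4, takes a point from camera to world coordinates). Camera axes: x right, y down, z forward; pixel columns grow to the right and rows downward; lengths in mm; the calibration is good to about 2 mm. A picture is of the moment at which its call begins. There is no depth.
- hand_in(): hands the job in; it is judged then, once.
The state is a dict: "time": time; "joint_pos": joint angles; "qd": joint speeds; "joint_efforts": joint torques, N m; "tool_pos": TCP position; "tcp_rot": TCP orientation; "ft_force": force on the tool from outside, world axes, zero at the start; "wrist_torque": the same for the moment, N m; "finger_gap": finger opening in mm; "grip_force": force on a finger pad.
Only numpy, scipy, OpenCV 4.12 (cv2) and the standard library are available. Lean on these libraries where they do the work, as an engineer would, in place of code of your own. Each camera call takes 0.05 s, during which the arm holds its last target. There are 200 camera calls.

## Working session

There is one attempt and no reset: what is moved stays moved. The work goes in short steps, Python scripts to look and compute and a shell command to move; the robot and the scene stay as the last step left them, time stands still between calls to the robot, and variables do not carry over. Pictures are saved under pics/ and viewed, at most 10 in all, crops included, and the job is handed in when it is done.

```bash
ls; mkdir -p pics; python3 - <<'E'
from bench import *
import cv2,numpy as np
for n in ("scene","top"):
    s=snapshot(n); cv2.imwrite(f"pics/{n}0.png",cv2.cvtColor(s["img"],cv2.COLOR_RGB2BGR))
    print(n,s["fx"],s["fy"],s["cx"],s["cy"]); print(np.round(s["extrinsics"],3).tolist())
print(sense())
E
```

```text
pics
scene 349.89638834908874 349.89638834908874 254.76523692005773 190.88182302204706
[[0.447, 0.624, -0.641, 1071.472], [0.895, -0.296, 0.335, -227.385], [0.02, -0.723, -0.69, 693.419], [0.0, 0.0, 0.0, 1.0]]
top 379.22527945003884 379.22527945003884 259.3409308937618 189.1981504255704
[[0.025, -0.987, 0.161, 452.852], [-1.0, -0.027, -0.01, 14.855], [0.014, -0.16, -0.987, 938.254], [0.0, 0.0, 0.0, 1.0]]
{'time': 0.1, 'joint_pos': array([-7.25583182e+01,  7.51160668e+00,  8.53235367e+01,  3.55819898e-04,
        8.72604928e+01, -4.89175544e+00]), 'qd': array([ 0.04524927, -0.12096147, -0.15679888, -0.06438268, -0.09147006,
        0.02682774]), 'joint_efforts': array([ 2.20805807e-03, -5.70946991e+01, -5.01945305e+01, -6.08075339e-06,
        8.06102820e-03,  1.62001851e-05]), 'tool_pos': array([ 227.97094993, -554.78434602,  403.73570711]), 'tcp_rot': array([-1.79904742e+02, -8.50932552e-03,  2.23334128e+01]), 'ft_force': array([-0.29994532, -0.40733757,  0.06207116]), 'wrist_torque': array([ 0.05981696, -0.02437937,  0.00249496]), 'grip_force': 0.0, 'finger_gap': 85.30856090872163}
```

View pics/scene0.png

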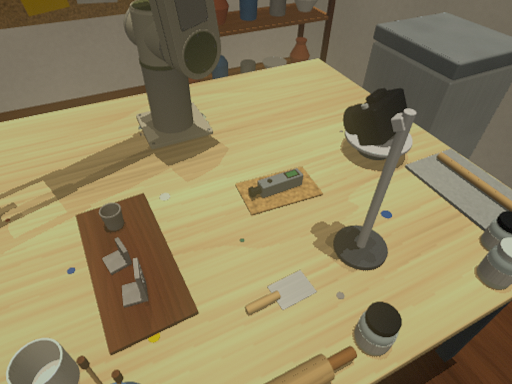

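View pics/top0.png

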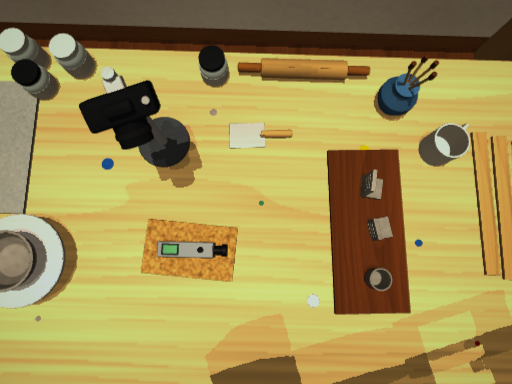

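Scene: cork mat with thermometer, nose toward −y. Board with cup, short tile and tall tile (the tall one at top-view (373,185)). Camera at top-view (130,115), lens looking toward −x. I'll enlarge the relevant top-view parts.

```bash
cat > h.py <<'E'
import numpy as np,cv2
from bench import *
from scipy.spatial.transform import Rotation as R
def save(n,f):
    s=snapshot(n); cv2.imwrite(f"pics/{f}.png",cv2.cvtColor(s["img"],cv2.COLOR_RGB2BGR)); np.save(f"pics/{f}.npy",np.array([s["fx"],s["fy"],s["cx"],s["cy"],*np.array(s["extrinsics"]).ravel()])); return s
def ray(f,u,v):
    c=np.load(f"pics/{f}.npy"); E=c[4:].reshape(4,4)
    d=E[:3,:3]@np.array([(u-c[2])/c[0],(v-c[3])/c[1],1]); return E[:3,3],d/np.linalg.norm(d)
def onz(f,u,v,z):
    o,d=ray(f,u,v); return o+d*(z-o[2])/d[2]
def proj(f,p):
    c=np.load(f"pics/{f}.npy"); E=c[4:].reshape(4,4); q=E[:3,:3].T@(np.array(p)-E[:3,3]); return np.array([c[0]*q[0]/q[2]+c[2],c[1]*q[1]/q[2]+c[3]])
def two(f1,p1,f2,p2):
    o1,d1=ray(f1,*p1);o2,d2=ray(f2,*p2)
    t=np.linalg.lstsq(np.c_[d1,-d2],o2-o1,rcond=None)[0]
    a,b=o1+t[0]*d1,o2+t[1]*d2; return (a+b)/2,np.linalg.norm(a-b)
E
python3 - <<'E'
from h import *
a=save("top","top1")["img"][...,::-1]; b=save("scene","scene1")["img"][...,::-1]
r=lambda i,x,y,w,h,k:cv2.resize(i[y:y+h,x:x+w],None,fx=k,fy=k,interpolation=cv2.INTER_CUBIC)
p=np.zeros((600,800,3),np.uint8)
p[:300,:400]=r(a,70,70,100,75,4); p[:300,400:]=r(b,330,80,100,75,4)
p[300:,:400]=r(a,340,160,80,60,5); p[300:,400:]=r(b,85,200,80,60,5)*1
q=cv2.imwrite("pics/crops.png",p)
hsv=cv2.cvtColor(a,cv2.COLOR_BGR2HSV)
# mat: bounding from orange mask ; board: dark brown
m=cv2.inRange(hsv,(5,120,60),(17,255,255)); m[:, :130]=0;m[:,250:]=0;m[:210]=0;m[290:]=0
m=cv2.morphologyEx(m,cv2.MORPH_CLOSE,np.ones((9,9)))
print("mat",cv2.minAreaRect(max(cv2.findContours(m,0,1)[0],key=cv2.contourArea)))
g=cv2.inRange(hsv,(0,0,0),(180,70,255))|cv2.inRange(hsv,(40,60,0),(90,255,255)); g[:, :150]=0;g[:,235:]=0;g[:230]=0;g[270:]=0
c=max(cv2.findContours(g,0,1)[0],key=cv2.contourArea); print("thermo",cv2.minAreaRect(c))
d=cv2.inRange(hsv,(0,60,20),(14,255,140)); d[:,:310]=0; d[:,425:]=0; d[:135]=0; d[325:]=0
d=cv2.morphologyEx(d,cv2.MORPH_CLOSE,np.ones((15,15)));
print("board",cv2.minAreaRect(max(cv2.findContours(d,0,1)[0],key=cv2.contourArea)))
E
```

```text
mat ((188.7342529296875, 249.524658203125), (90.65702056884766, 53.441585540771484), 6.009005546569824)
thermo ((191.08567810058594, 249.31594848632812), (68.07461547851562, 14.902947425842285), 1.3322198390960693)
board ((367.9351806640625, 231.12051391601562), (164.77798461914062, 75.01123046875), 87.31023406982422)
```

View pics/crops.png

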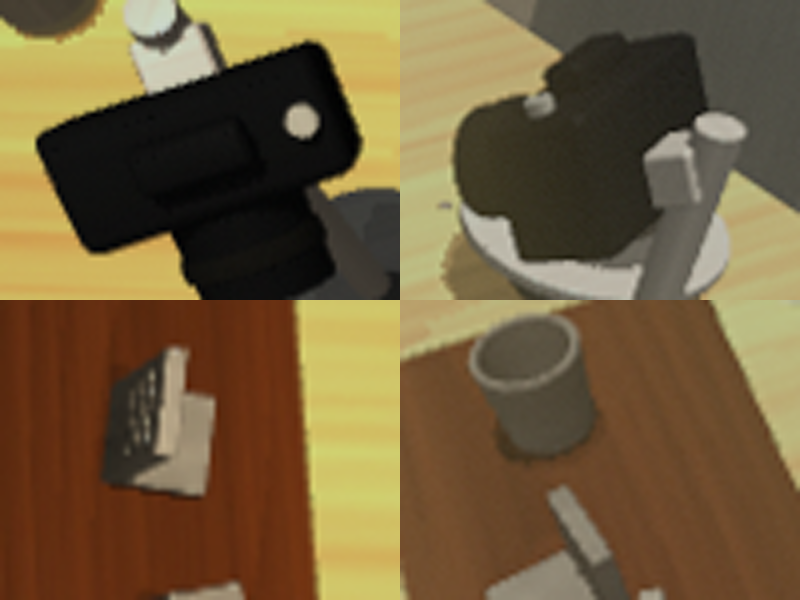

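The tall tile's top face ends at top px ≈(375.8,169.6) and (373.4,191). The camera body's edges are clear, but the lens rim is cut off, so I'll measure it.

```bash
python3 - <<'E'
from h import *
p=lambda *a:np.round(onz("top1",*a),1)
print("mat c",p(188.7,249.5,8)); 
for a in (0,1): pass
th=np.radians(1.33);u=np.array([np.cos(th),np.sin(th)])*34
c=np.array([191.1,249.3]); print("thermo ends",p(*(c-u),45),p(*(c+u),28))
th=np.radians(6.0);u=np.array([np.cos(th),np.sin(th)])*40
c=np.array([188.7,249.5]); print("mat dir",p(*(c-u),8),p(*(c+u),8))
print("tile top ends",p(375.8,169.6,102),p(373.4,191,102))
print("body back edge z~330",p(80,105,330),p(151,80.5,330)," front edge",p(93.7,133,330),p(158.7,111,330))
a=cv2.imread("pics/top1.png");b=cv2.imread("pics/scene1.png")
r=lambda i,x,y,w,h,k:cv2.resize(i[y:y+h,x:x+w],None,fx=k,fy=k,interpolation=cv2.INTER_CUBIC)
q=np.zeros((600,800,3),np.uint8)
q[:300,:400]=r(a,100,110,80,60,5); q[:300,400:]=r(b,335,85,80,60,5)
q[300:,:400]=r(a,142,220,100,75,4); q[300:,400:]=r(b,110,250,60,45,400/60)
q=cv2.convertScaleAbs(q,alpha=1.0); g=(255*(q/255.)**.6).astype(np.uint8); cv2.imwrite("pics/crops2.png",g)
E
```

```text
mat c [452.  172.8   8. ]
thermo ends [452.5 239.7  45. ] [452.7  83.4  28. ]
mat dir [459.6 269.3   8. ] [444.4  76.4   8. ]
tile top ends [ 640.9 -255.6  102. ] [ 591.7 -249.   102. ]
body back edge z~330 [686.5 312.7 330. ] [733.7 197.4 330. ]  front edge [638.6 285.3 330. ] [679.9 180.7 330. ]
```

View pics/crops2.png

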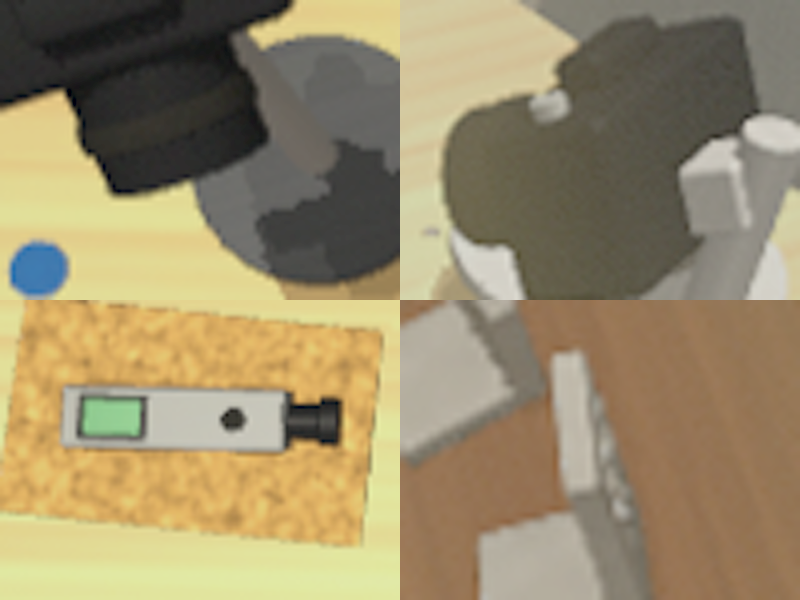

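Thermo: bar back end at top px (157.5,249.5), bar front (213.5,250.5), nose tip (227.2,250.5), slightly rotated from the mat. Tall tile top is confirmed, and the lens rim runs from (122.6,148.6) to (153.4,138.4).

```bash
cat >> h.py <<'E'
def plan(p,rpy,grasp=155):
    """rows' units to bring grasp point to p with tool rpy; turn given in tool axes"""
    s=sense(); Rc=R.from_euler('xyz',s["tcp_rot"],degrees=True); Rt=R.from_euler('xyz',rpy,degrees=True)
    t=np.array(p)-Rt.apply([0,0,grasp]); d=Rc.inv().apply(t-s["tool_pos"])
    w=np.degrees((Rc.inv()*Rt).as_rotvec())
    print("t",s["time"],"tcp",s["tool_pos"].round(1),s["tcp_rot"].round(1),"target tcp",t.round(1))
    print("shift in current tool axes /100mm",(d/100).round(3),"in target axes",(Rt.inv().apply(t-s["tool_pos"])/100).round(3),"turn/60deg",(w/60).round(3))
E
python3 - <<'E'
from h import *
p=lambda *a:np.round(onz("top1",*a),1)
a,b,n=p(157.5,249.5,48),p(213.5,250.5,48),p(227.2,250.5,28); print("bar",a,b,"nose",n)
d=(b-a)[:2];L=np.linalg.norm(d);d/=L;yaw=np.degrees(np.arctan2(d[1],d[0])); print(L,yaw)
m=(a[:2]+b[:2])/2+10*d; print("thermo_mid",m)
print("foot",p(163,142,5),"knife",p(247,135,5),p(290,134,5))
print("lens~",p(136,140,290))
plan([*m,90],[180,0,yaw+180])
s=save("wrist","w0"); E=np.array(s["extrinsics"]);st=sense();Rc=R.from_euler('xyz',st["tcp_rot"],degrees=True)
print("wristcam in tool",Rc.inv().apply(E[:3,3]-st["tool_pos"]).round(1),(Rc.inv().as_matrix()@E[:3,:3]).round(2).tolist(),s["fx"])
E
```

```text
bar [450.2 237.9  48. ] [451.1 108.7  48. ] nose [451.9  78.4  28. ]
129.20313463689646 -89.6008872483482
thermo_mid [450.71965775 163.30024261]
foot [719.3 253.    5. ] knife [743.9  40.7   5. ] [749.7 -69.1   5. ]
lens~ [640.2 227.9 290. ]
t 0.2 tcp [ 228.  -554.9  404. ] [-179.9   -0.    22.3] target tcp [450.7 163.3 245. ]
shift in current tool axes /100mm [ 4.789 -5.795  1.597] in target axes [7.166 2.277 1.59 ] turn/60deg [-1.000e-03 -1.000e-03 -1.134e+00]
wristcam in tool [82.3  0.8 30.8] [[-0.0, -0.95, -0.32], [1.0, -0.0, -0.0], [0.0, -0.32, 0.95]] 308.20006240988954
```

```bash
python3 -m jog '0.3 -0.3 0 0 0 -0.17 -1;0.3 -0.3 0 0 0 -0.17 -1;0.4 -0.3 0 0 0 -0.17 -1;0.4 -0.3 0 0 0 -0.17 -1;0.4 -0.2 0 0 0 -0.17 -1' 40
python3 -m jog '0.5 -0.1 0 0 0 -0.17 -1;0.55 0 0 0 0 -0.114 -1;0.6 0 0 0 0 0 -1;0.6 0 0 0 0 0 -1;0.6 0 0 0 0 0 -1'
python3 - <<'E'
from h import *
plan([450.7,163.3,90],[180,0,90.4])
E
```

```text
time: 0.88
tool_pos: [262.9, -328.8, 404.6]
tcp_rot: [180.0, -0.0, 73.7]
ft_force: [0.1, 0.7, -0.2]
finger_gap: 85.3
grip_force: 0.0
time: 1.5
tool_pos: [272.1, -43.6, 404.8]
tcp_rot: [179.9, 0.0, 90.3]
ft_force: [2.4, 0.7, 0.5]
finger_gap: 85.2
grip_force: 0.0
t 1.5 tcp [272.1 -43.6 404.8] [179.9   0.   90.3] target tcp [450.7 163.3 245. ]
shift in current tool axes /100mm [2.06  1.794 1.6  ] in target axes [2.056 1.8   1.598] turn/60deg [ 0.001  0.    -0.002]
```

```bash
python3 -m jog '0.4 0.45 0 0 0 0 -1;0.4 0.45 0.2 0 0 0 -1;0.4 0.45 0.4 0 0 0 -1;0.4 0.4 0.45 0 0 0 -1;0.35 0 0.4 0 0 0 -1'
python3 -m jog '0 0 0 0 0 0 -1;0 0 0 0 0 0 -1'
python3 - <<'E'
from h import *
save("wrist","w1"); plan([450.7,163.3,90],[180,0,90.4])
for q in ([450.2,237.9,48],[451.1,108.7,48]): print(proj("w1",q))
E
```

```text
time: 2.12
tool_pos: [435.8, 141.0, 270.4]
tcp_rot: [179.9, -0.0, 90.4]
ft_force: [0.9, -1.2, -0.2]
finger_gap: 85.0
grip_force: 0.0
time: 2.38
tool_pos: [434.5, 139.4, 272.0]
tcp_rot: [180.0, 0.0, 90.4]
ft_force: [-0.5, -0.2, 1.0]
finger_gap: 85.5
grip_force: 0.0
t 2.425 tcp [434.9 139.1 272.8] [179.9  -0.   90.4] target tcp [450.7 163.3 245. ]
shift in current tool axes /100mm [0.241 0.159 0.279] in target axes [0.241 0.16  0.278] turn/60deg [ 0.002 -0.    -0.001]
[290.32049082  59.67665142]
[284.77659679 257.14934841]
```

View pics/w1.png

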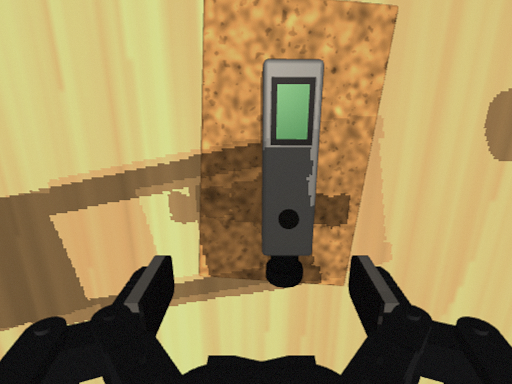

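The bar in the wrist view spans (293,60)–(287,255), about 2 mm toward +x of my estimate. Going down to it.

```bash
python3 -m jog '0.24 0.175 0.2 0 0 0 -1;0 0 0.4 0 0 0 -1;0 0 0.255 0 0 0 -1;0 0 0 0 0 0 -1;0 0 0 0 0 0 0.3' 40
python3 -m jog '0 0 0 0 0 0 1;0 0 0 0 0 0 1;0 0 0 0 0 0 1;0 0 0 0 0 0 1;0 0 0 0 0 0 1' 40
```

```text
time: 3.05
tool_pos: [452.9, 163.3, 188.2]
tcp_rot: [179.8, -0.0, 90.3]
ft_force: [0.2, -0.1, 0.1]
finger_gap: 69.8
grip_force: 0.0
time: 3.68
tool_pos: [452.6, 163.8, 187.5]
tcp_rot: [179.9, -0.0, 90.4]
ft_force: [0.2, -1.3, 7.5]
finger_gap: 35.1
grip_force: 41.2
```

```bash
python3 -m jog '0 0 -0.2 0 0 0 1;0 0 -0.2 0 0 0.07 1;-0.2 0.2 0 0 0 0.065 1;-0.4 0.4 0 0 0 0 1;-0.4 0.4 0 0 0 0 1'
python3 -m jog '-0.4 0.4 0 0 0 0 1;-0.3 0.4 0 0 0 0 1;-0.2 0.25 0 0 0 0 1;-0.1 0.13 0 0 0 0 1;0 0 0 0 0 0 1'
python3 - <<'E'
from h import *
save("top","t2");s=save("wrist","w2");g=(255*(s["img"][...,::-1]/255.)**.7).astype(np.uint8)
t=cv2.imread("pics/t2.png")[135:335,210:410]
q=np.zeros((400,800,3),np.uint8);q[:300,:400]=cv2.resize(g,(400,300));q[:,400:]=cv2.resize(t,(400,400),interpolation=cv2.INTER_CUBIC);cv2.imwrite("pics/c2.png",q)
Rt=R.from_euler('z',82.3,degrees=True); print(sense()["tool_pos"],sense()["tcp_rot"],sense()["grip_force"])
plan([642,-63.6,71.5],[180,0,82.3])
E
```

```text
time: 4.3
tool_pos: [539.6, 51.5, 226.3]
tcp_rot: [180.0, -0.0, 82.4]
ft_force: [1.0, 1.3, -2.0]
finger_gap: 35.3
grip_force: 40.5
time: 4.92
tool_pos: [642.6, -63.5, 225.8]
tcp_rot: [-180.0, 0.0, 82.2]
ft_force: [-0.1, 0.6, -1.8]
finger_gap: 35.7
grip_force: 40.5
[641.83186905 -62.21134356 225.58353468] [-1.79933750e+02 -1.43620014e-02  8.22724645e+01] 40.516254901885986
t 5.025 tcp [641.8 -62.2 225.6] [-179.9   -0.    82.3] target tcp [642.  -63.6 226.5]
shift in current tool axes /100mm [-0.014  0.004 -0.009] in target axes [-0.014  0.004 -0.009] turn/60deg [-0.001 -0.    -0.   ]
```

View pics/c2.png

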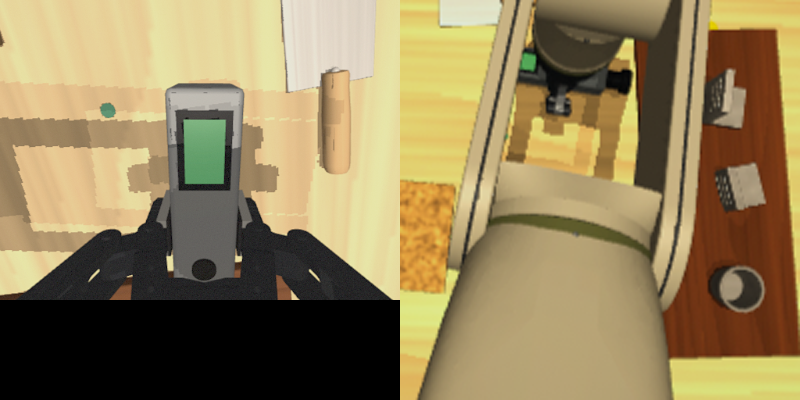

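The thermometer is held, with its nose at t2 px ≈(325,175) pointing toward the tall tile. I'll check that against the expected position, then hold for a second.

```bash
python3 -m jog '0 0 0 0 0 0 1;0 0 0 0 0 0 1;0 0 0 0 0 0 1;0 0 0 0 0 0 1;0 0 0 0 0 0 1'
python3 -m jog '0 0 0 0 0 0 1;0 0 0 0 0 0 1;0 0 0 0 0 0 1;0 0 0 0 0 0 1;0 0 0 0 0 0 1'
python3 - <<'E'
from h import *
print("nose exp px",proj("t2",[630.3,-147,67]),onz("t2",325,175,67))
# thermo back top corner line in wrist: view px (205,88)*1.28 ; expected back top edge at mid-75 along x, z=87
n=np.array([.134,.991]);m=np.array([641.4,-62.7])
print("w2 exp back",proj("w2",[*(m+75*n),87]),"got",205*1.28,88*1.28); print("front",proj("w2",[*(m-55*n),87]))
for z in (80,87,95): print(z,proj("w2",[*(m+75*n),z]))
# tile top now vs before
print(proj("t2",[616.3,-252.3,102]))
E
```

```text
time: 5.65
tool_pos: [642.3, -62.6, 226.0]
tcp_rot: [180.0, -0.0, 82.3]
ft_force: [-0.0, 0.3, -0.9]
finger_gap: 35.6
grip_force: 40.5
time: 6.28
tool_pos: [642.3, -62.6, 226.0]
tcp_rot: [180.0, -0.0, 82.3]
ft_force: [0.1, 0.1, -0.7]
finger_gap: 35.4
grip_force: 40.5
nose exp px [325.04429497 175.91018486] [ 632.47533776 -146.90264519   67.        ]
w2 exp back [260.20075905 111.97489404] got 262.4 112.64
front [260.83926308 394.80220785]
80 [260.26536972 110.65296534]
87 [260.20075905 111.97489404]
95 [260.11609677 113.70707701]
[374.58778291 180.23819597]
```

```bash
python3 - <<'E'
from h import *
save("scene","s2");b=cv2.imread("pics/s2.png")
n=np.array([.134,.991]);m=np.array([642,-63])
k=6;c=proj("s2",[*m,67]);x,y=int(c[0]-65),int(c[1]-50)
q=cv2.resize(b[y:y+100,x:x+130],None,fx=k,fy=k,interpolation=cv2.INTER_CUBIC)
for s,z in ((-85,67),(-55,87),(75,87),(75,47),(-55,47)):
    for w in ((0,) if s==-85 else (-18,18)):
        p=proj("s2",[*(m+s*n+w*np.array([n[1],-n[0]])),z]); cv2.circle(q,(int((p[0]-x+.5)*k),int((p[1]-y+.5)*k)),3,(0,0,255),1)
for f in [[617,-247.3,67]]:
    p=proj("s2",f); cv2.circle(q,(int((p[0]-x+.5)*k),int((p[1]-y+.5)*k)),5,(255,0,0),2)
cv2.imwrite("pics/s2c.png",q)
E
```

```text
(no output)
```

View pics/s2c.png

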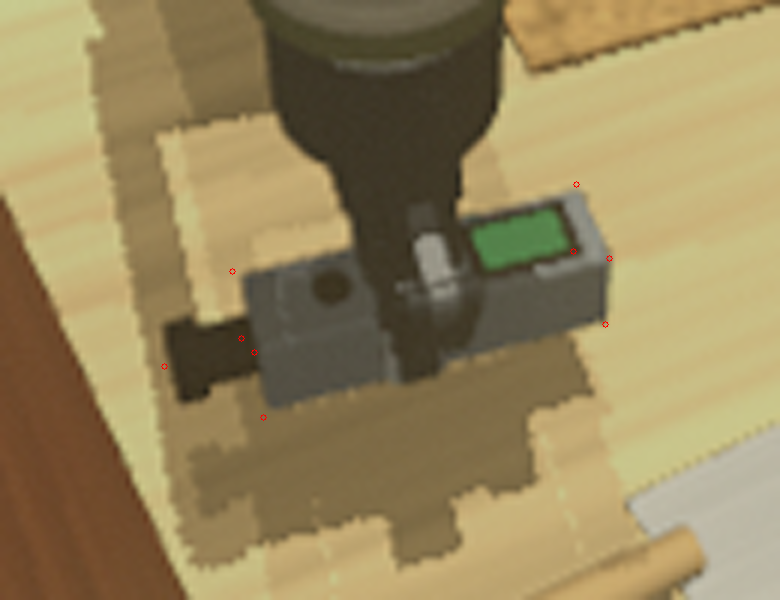

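The thermometer matches the drawn prediction to within a few mm: nose seen at (180,362), predicted (164,366). It may be pitched up slightly, so I'll drop 4 mm, hold again, then return.

```bash
python3 -m jog '0 0 0.04 0 0 0 1;0 0 0 0 0 0 1;0 0 0 0 0 0 1;0 0 0 0 0 0 1;0 0 0 0 0 0 1'>/dev/null
python3 -m jog '0 0 0 0 0 0 1;0 0 0 0 0 0 1;0 0 0 0 0 0 1;0 0 0 0 0 0 1;0 0 0 0 0 0 1'
python3 -m jog '0.2 -0.25 -0.04 0 0 0 1;0.4 -0.4 0 0 0 0 1;0.4 -0.4 0 0 0 0 1;0.4 -0.4 0 0 0 0 1;0.3 -0.4 0 0 0 0 1'
python3 -m jog '0.2 -0.2 0 0 0 -0.065 1;0 0 0 0 0 -0.07 1;0 0 0 0 0 0 1'
python3 - <<'E'
from h import *
plan([452.6,163.5,33],[180,0,90.4])
E
```

```text
time: 7.58
tool_pos: [642.3, -62.6, 221.9]
tcp_rot: [-180.0, 0.0, 82.3]
ft_force: [-0.1, -0.9, -2.1]
finger_gap: 35.5
grip_force: 40.5
time: 8.2
tool_pos: [480.7, 132.2, 226.3]
tcp_rot: [180.0, -0.0, 82.3]
ft_force: [-0.1, 1.2, -0.9]
finger_gap: 35.7
grip_force: 40.7
time: 8.57
tool_pos: [464.7, 153.5, 226.3]
tcp_rot: [180.0, -0.0, 90.4]
ft_force: [-0.1, -0.3, -0.8]
finger_gap: 35.7
grip_force: 40.8
t 8.575 tcp [464.7 153.5 226.3] [180.   -0.   90.4] target tcp [452.6 163.5 188. ]
shift in current tool axes /100mm [ 0.1   -0.12   0.383] in target axes [ 0.101 -0.12   0.383] turn/60deg [ 0.001 -0.    -0.   ]
```

```bash
python3 -m jog '0.1 -0.12 0.2 0 0 0 1;0 0 0.1 0 0 0 1;0 0 0.06 0 0 0 1;0 0 0.02 0 0 0 1;0 0 0 0 0 0 1'
python3 -m jog '0 0 0 0 0 0 -1;0 0 0 0 0 0 -1;0 0 0 0 0 0 -1;0 0 0 0 0 0 -1;0 0 -0.2 0 0 0 -1'
python3 -m jog '0 0 -0.6 0 0 0 -1;0 0 -0.6 0 0 0 -1;0 0 -0.3 0 0 0 -1;0 0 0 0 0 0 -1'
```

```text
time: 9.2
tool_pos: [453.1, 162.9, 188.3]
tcp_rot: [180.0, -0.0, 90.3]
ft_force: [-0.2, 0.0, -1.4]
finger_gap: 35.7
grip_force: 40.8
time: 9.82
tool_pos: [451.6, 162.9, 206.7]
tcp_rot: [-179.8, 0.0, 90.4]
ft_force: [0.2, 0.4, -0.5]
finger_gap: 85.5
grip_force: 0.0
time: 10.32
tool_pos: [453.6, 163.4, 361.6]
tcp_rot: [179.6, -0.1, 90.4]
ft_force: [0.9, -0.6, -0.2]
finger_gap: 85.6
grip_force: 0.0
```

```bash
python3 - <<'E'
from h import *
o,d=ray("top1",138,143.5); c=np.load("pics/top1.npy");zc=c[4:].reshape(4,4)[:3,2]
P=o+d*656/(d@zc); print("from size",P)
# threshold black silhouette of camera in scene
g=cv2.imread("pics/scene1.png"); m=(g.max(2)<75).astype(np.uint8); m[:,:335]=0;m[:,410:]=0;m[:85]=0;m[150:]=0
n,l,st,ce=cv2.connectedComponentsWithStats(m);i=1+np.argmax(st[1:,4]);ys,xs=np.where(l==i);print("sil x",[(y,xs[ys==y].min()) for y in range(100,140,3) if (ys==y).any()])
g=cv2.imread("pics/top1.png"); m=(g.max(2)<60).astype(np.uint8)
print("top rows",[(y,np.where(m[y,105:175])[0][[0,-1]]+105) for y in range(126,152,2) if m[y,105:175].any()])
h=np.r_[np.array([np.cos(np.radians(-158.2)),np.sin(np.radians(-158.2))]),0]
ax=np.cos(np.pi/6)*h-[0,0,.5]; zl=.5*h+[0,0,np.cos(np.pi/6)]; yl=np.cross(zl,ax)
t=np.linspace(0,2*np.pi,73)
for z in range(270,331,10):
    C=onz("top1",138,143.5,z); r=C+28*np.outer(np.cos(t),yl)+28*np.outer(np.sin(t),zl)
    q=np.array([proj("scene1",k) for k in r]);i=q[:,0].argmin();u=np.array([proj("top1",C+s*28*yl) for s in(-1,1)])
    print(z,C.round(0),"left",q[i].round(1),"top",q[q[:,1].argmin()].round(1),"bot",q[q[:,1].argmax()].round(1),"topview",u.round(1).tolist())
E
```

```text
from size [630.98899429 220.46613048 300.5746587 ]
sil x [(100, np.int64(367)), (103, np.int64(368)), (106, np.int64(354)), (109, np.int64(347)), (112, np.int64(345)), (115, np.int64(344)), (118, np.int64(344)), (121, np.int64(344)), (124, np.int64(344)), (127, np.int64(345)), (130, np.int64(346)), (133, np.int64(350)), (136, np.int64(358)), (139, np.int64(359))]
top rows [(126, array([105, 172])), (128, array([105, 174])), (130, array([114, 174])), (132, array([115, 174])), (134, array([116, 174])), (136, array([116, 174])), (138, array([116, 174])), (140, array([117, 174])), (142, array([119, 174])), (144, array([120, 174])), (146, array([121, 174])), (148, array([122, 174])), (150, array([151, 174]))]
270 [640. 230. 270.] left [347.7 143.2] top [355.4 129.4] bot [355.8 156.7] topview [[123.1, 148.7], [152.8, 138.4]]
280 [637. 227. 280.] left [346.5 138.8] top [354.3 125. ] bot [354.7 152.5] topview [[122.9, 148.7], [153.0, 138.3]]
290 [634. 224. 290.] left [345.4 134.3] top [353.2 120.4] bot [353.6 148.3] topview [[122.7, 148.8], [153.2, 138.2]]
300 [631. 221. 300.] left [344.2 129.6] top [351.4 115.8] bot [352.6 143.9] topview [[122.4, 148.9], [153.5, 138.1]]
310 [628. 217. 310.] left [343. 125.] top [350.3 111.1] bot [351.5 139.5] topview [[122.2, 149.0], [153.7, 138.0]]
320 [626. 214. 320.] left [341.7 120.2] top [349.2 106.3] bot [350.3 135. ] topview [[121.9, 149.1], [154.0, 137.9]]
330 [623. 211. 330.] left [340.5 115.3] top [348.  101.4] bot [349.2 130.4] topview [[121.7, 149.2], [154.2, 137.9]]
```

Lens ≈ (626,215,318), looking along azimuth −158°. The focus comes out at ≈ (498,163,238). Next, above the tall tile.

```bash
python3 - <<'E'
from h import *
plan([616.3,-252.3,160],[180,0,82.3])
E
python3 -m jog '-0.4 0 0 0 0 0.135 -1;-0.6 0.2 0 0 0 0 -1;-0.6 0.25 0 0 0 0 -1;-0.6 0.25 0 0 0 0 -1;-0.6 0.3 0 0 0 0 -1'
python3 -m jog '-0.6 0.3 0.1 0 0 0 -1;-0.4 0.3 0.2 0 0 0 -1;0 0.2 0.1 0 0 0 -1;0 0 0 0 0 0 -1;0 0 0 0 0 0 -1'
python3 - <<'E'
from h import *
plan([616.3,-252.3,160],[180,0,82.3])
E
```

```text
t 10.325 tcp [453.6 163.4 361.6] [ 1.796e+02 -1.000e-01  9.040e+01] target tcp [ 616.3 -252.3  315. ]
shift in current tool axes /100mm [-4.169  1.596  0.469] in target axes [-3.902  2.169  0.466] turn/60deg [ 0.006 -0.002  0.135]
time: 10.95
tool_pos: [516.5, -120.1, 356.3]
tcp_rot: [-179.9, -0.0, 82.3]
ft_force: [1.8, 1.0, 0.8]
finger_gap: 85.2
grip_force: 0.0
time: 11.58
tool_pos: [580.4, -222.5, 318.0]
tcp_rot: [-179.9, -0.0, 82.3]
ft_force: [0.7, -1.3, 0.2]
finger_gap: 85.5
grip_force: 0.0
t 11.575 tcp [ 580.4 -222.5  318. ] [-179.9   -0.    82.3] target tcp [ 616.3 -252.3  315. ]
shift in current tool axes /100mm [-0.247  0.395  0.029] in target axes [-0.247  0.395  0.03 ] turn/60deg [-0.002 -0.     0.   ]
```

```bash
python3 -m jog '-0.25 0.395 0.03 0 0 0 -1;0 0 0 0 0 0 -1;0 0 0 0 0 0 -1'
python3 - <<'E'
from h import *
save("wrist","w3");b=cv2.imread("pics/w3.png");b=(255*(b/255.)**.7).astype(np.uint8)
w=np.array([.991,-.134]);n=np.array([.134,.991]);c=np.array([616.3,-252.3])
for i in(-1,1):
  for j in(-1,1):
    p=proj("w3",[*(c+25*i*w+5*j*n),102]); print(p.round(1)); cv2.circle(b,tuple(int(v) for v in p),3,(0,0,255),1)
cv2.imwrite("pics/w3c.png",b); plan([616.3,-252.3,77],[180,0,82.3])
E
```

```text
time: 11.95
tool_pos: [616.5, -252.6, 316.3]
tcp_rot: [180.0, -0.0, 82.3]
ft_force: [-0.6, 0.9, -0.2]
finger_gap: 85.3
grip_force: 0.0
[223.1 229.8]
[222.5 215.7]
[299.5 229.8]
[300.1 215.6]
t 12.0 tcp [ 616.4 -252.4  316.6] [180.    0.   82.3] target tcp [ 616.3 -252.3  232. ]
shift in current tool axes /100mm [ 0.001 -0.002  0.846] in target axes [ 0.001 -0.002  0.846] turn/60deg [0.001 0.    0.   ]
```

View pics/w3c.png

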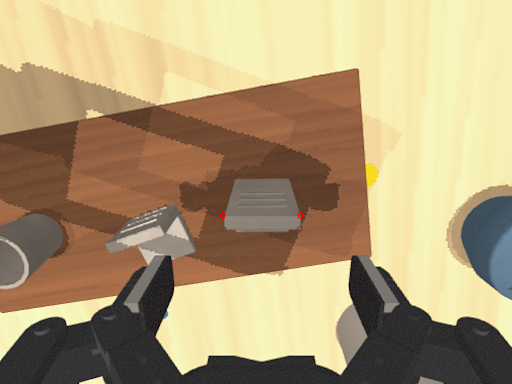

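The predicted corners sit on the tile's top face, (223,216)–(300,230). Descend and grip.

```bash
python3 -m jog '0 0 0.4 0 0 0 -1;0 0 0.3 0 0 0 -1;0 0 0.146 0 0 0 -1;0 0 0 0 0 0 -1;0 0 0 0 0 0 0' 60
python3 -m jog '0 0 0 0 0 0 1;0 0 0 0 0 0 1;0 0 0 0 0 0 1;0 0 0 0 0 0 1;0 0 0 0 0 0 1' 60
python3 -m jog '0 0 -0.1 0 0 0 1;0 0 -0.3 0 0 0 1;0 0 -0.6 0 0 0 1;0 0 -0.6 0 0 0 1;0 0 -0.3 0 0 0 1' 
python3 - <<'E'
from h import *
h=np.r_[np.cos(np.radians(-158.2)),np.sin(np.radians(-158.2)),0]
ax=np.cos(np.pi/6)*h-[0,0,.5]; zl=.5*h+[0,0,np.cos(np.pi/6)]
M=np.c_[-ax,np.cross(-zl,-ax),-zl]; rpy=R.from_matrix(M).as_euler('xyz',degrees=True)
C=np.array([626.5,214.5,318]);g=C+160*ax+10*zl+5*ax
print(np.round(M,2).tolist(),rpy,g); plan(g,rpy)
plan([450,40,245],[180,0,21.8])
E
```

```text
time: 12.62
tool_pos: [617.4, -253.3, 233.2]
tcp_rot: [179.8, 0.0, 82.3]
ft_force: [-1.0, -0.4, 0.6]
finger_gap: 69.9
grip_force: 0.0
time: 13.25
tool_pos: [617.4, -253.5, 233.3]
tcp_rot: [179.9, 0.1, 82.3]
ft_force: [-1.4, 1.0, 5.6]
finger_gap: 49.0
grip_force: 62.2
time: 13.88
tool_pos: [617.1, -253.3, 427.1]
tcp_rot: [179.6, 0.1, 82.3]
ft_force: [-0.5, -0.2, -1.3]
finger_gap: 49.3
grip_force: 62.2
[[0.8, 0.37, 0.46], [0.32, -0.93, 0.19], [0.5, -0.0, -0.87]] [180.  -30.   21.8] [489.1823392  159.57685417 244.16025404]
t 13.875 tcp [ 617.1 -253.3  427.1] [1.796e+02 1.000e-01 8.230e+01] target tcp [417.2 130.8 378.4]
shift in current tool axes /100mm [ 3.539 -2.5    0.464] in target axes [-0.615 -4.309  0.208] turn/60deg [-0.257  0.451  0.986]
t 13.875 tcp [ 617.1 -253.3  427.1] [1.796e+02 1.000e-01 8.230e+01] target tcp [450.  40. 400.]
shift in current tool axes /100mm [ 2.683 -2.052  0.252] in target axes [-0.462 -3.344  0.271] turn/60deg [ 7.000e-03 -1.000e-03  1.008e+00]
```

```bash
python3 -m jog '0.3 -0.2 0 0 0 0 1;0.48 -0.37 0 0 0 0 1;0.48 -0.37 0 0 0 0 1;0.48 -0.37 0 0 0 0 1;0.48 -0.37 0 0 0 0 1'
python3 -m jog '0 0 0 0 0 0.168 1;0 0 0 0 0 0.168 1;0 0 0 0 0 0.168 1;0 0 0 0 0 0.168 1;0 0 0 0 0 0.168 1'
python3 -m jog '0 0 0 0 0 0.168 1;0 0 0 0 0 0 1'
python3 - <<'E'
from h import *
plan([489.2,159.6,244.2],[180,-30,21.8])
E
```

```text
time: 14.5
tool_pos: [478.8, -9.2, 421.9]
tcp_rot: [179.9, -0.0, 82.3]
ft_force: [0.8, 0.7, -2.2]
finger_gap: 49.1
grip_force: 62.5
time: 15.12
tool_pos: [480.0, -10.6, 421.9]
tcp_rot: [180.0, -0.0, 31.5]
ft_force: [-0.6, 0.2, -1.7]
finger_gap: 49.3
grip_force: 62.7
time: 15.38
tool_pos: [480.0, -10.6, 421.8]
tcp_rot: [180.0, -0.0, 21.9]
ft_force: [0.7, -0.4, -1.0]
finger_gap: 49.1
grip_force: 62.7
t 15.375 tcp [480.  -10.6 421.8] [180.   -0.   21.9] target tcp [417.2 130.8 378.4]
shift in current tool axes /100mm [-0.057 -1.546  0.433] in target axes [-0.267 -1.546  0.346] turn/60deg [0.    0.499 0.001]
```

```bash
python3 -m jog '0 0 0 0 0.168 0 1;0 0 0 0 0.168 0 1;0 0 0 0 0.163 0 1;0 0 0 0 0 0 1' 
python3 -m jog '-0.2 -0.3 0.2 0 0 0 1;-0.067 -0.4 0.146 0 0 0 1;0 -0.4 0 0 0 0 1;0 -0.3 0 0 0 0 1;0 -0.146 0 0 0 0 1'
python3 -m jog '0 0 0 0 0 0 1;0 0 0 0 0 0 1' 
python3 - <<'E'
from h import *
plan([489.2,159.6,244.2],[180,-30,21.8])
save("scene","s3");save("top","t3")
h=np.r_[np.cos(np.radians(-158.2)),np.sin(np.radians(-158.2)),0]
ax=np.cos(np.pi/6)*h-[0,0,.5]; zl=.5*h+[0,0,np.cos(np.pi/6)];yl=np.cross(zl,ax)
C=np.array([626.5,214.5,318]);F=C+160*ax
q=np.zeros((600,800,3),np.uint8)
for k,f in enumerate(("s3","t3")):
    b=cv2.imread(f"pics/{f}.png"); c=proj(f,(C+F)/2);x,y=int(c[0]-50),int(c[1]-60)
    r=cv2.resize(b[max(y,0):y+150,x:x+100],None,fx=4,fy=4,interpolation=cv2.INTER_CUBIC);r=(255*(r/255.)**.7).astype(np.uint8)
    P=[C,F]+[C+28*a for a in(yl,-yl,zl,-zl)]+[F+25*i*yl+j*zl for i in(-1,1) for j in(35,-55)]
    for p in P:
        u=proj(f,p);cv2.circle(r,(int((u[0]-x+.5)*4),int((u[1]-max(y,0)+.5)*4)),3,(0,0,255),-1)
    q[:r.shape[0],400*k:400*k+400]=r
cv2.imwrite("pics/fin.png",q)
E
```

```text
time: 15.88
tool_pos: [479.2, -11.0, 421.0]
tcp_rot: [179.9, -29.9, 22.0]
ft_force: [-0.5, -0.5, -1.3]
finger_gap: 49.4
grip_force: 62.7
time: 16.5
tool_pos: [416.6, 132.1, 378.4]
tcp_rot: [179.8, -29.7, 22.1]
ft_force: [-0.1, 0.4, -0.2]
finger_gap: 49.0
grip_force: 62.8
time: 16.75
tool_pos: [417.5, 130.5, 378.2]
tcp_rot: [179.9, -29.8, 21.9]
ft_force: [0.4, -0.3, -1.0]
finger_gap: 49.0
grip_force: 62.8
t 16.75 tcp [417.5 130.5 378.2] [179.9 -29.8  21.9] target tcp [417.2 130.8 378.4]
shift in current tool axes /100mm [-0.    -0.004 -0.003] in target axes [-0.    -0.004 -0.003] turn/60deg [0.001 0.003 0.002]
```

View pics/fin.png

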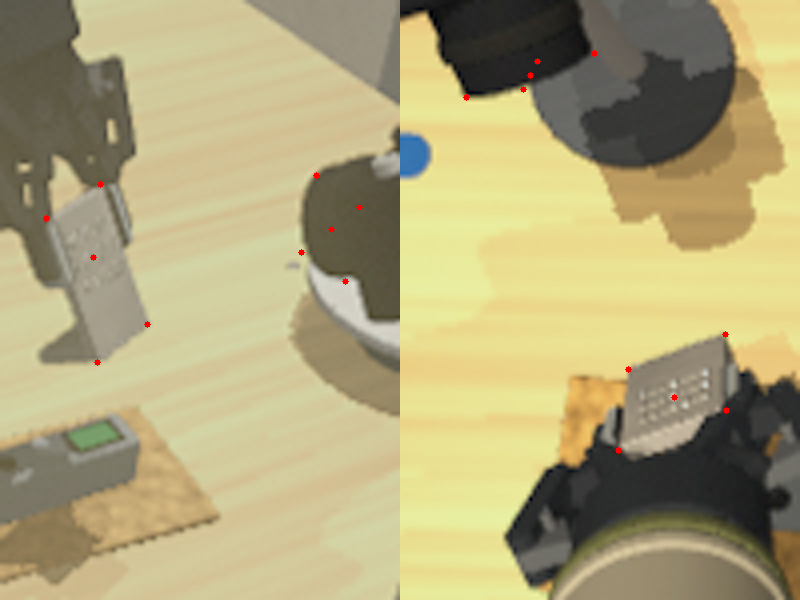

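The tile sits on its predicted corners in both views, the lens rim points lie on the lens outline, and the thermometer is flat on the mat. Settle and hand in.

```bash
python3 -m jog '0 0 0 0 0 0 1;0 0 0 0 0 0 1;0 0 0 0 0 0 1;0 0 0 0 0 0 1'
python3 -c "
from bench import *
print(hand_in())"
```

```text
time: 17.35
tool_pos: [417.3, 130.7, 377.9]
tcp_rot: [180.0, -29.9, 21.8]
ft_force: [-0.4, -0.3, -1.1]
finger_gap: 49.1
grip_force: 62.8
the job is handed in; nothing more can be done
None
```

The job is handed in, with no verdict returned: the thermometer was aimed at the tall tile and laid back flat on the mat, and the tall tile is held still in front of the lens at the focus point I estimated from the two fixed cameras.

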